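# Open the wash tank's counterweighted lid and load the parts basket

## Robot

A 6-joint arm with a two-finger parallel gripper is mounted at the origin on the work surface. World frame = base frame: x ahead of the robot, y to its left, z up, the work surface at z = 0. Lengths are in m, angles in rad, forces in N, time in s.
With the tool pointing down it reaches from about 0.35 to 0.975 m from the base axis. Payload 4.9 kg.
Tool frame: the origin (TCP) lies on the front face of the gripper's body, between the roots of the fingers; the fingertips stand ctrl.finger_overhang ahead of it and the grasp point (between the pads) lies 54 mm ahead of it (ctrl.finger_overhang is the distance from the TCP to the fingertips, in m); z points along the fingers, y is the line along which they close (so a half turn about z gives the same grasp; the last joint's range is limited). The gripper opens to 85 mm and grips with 20 to 120 N. Pads are 22 mm wide; open, the fingers measure 114 mm over their backs; the gripper's body (76 mm by 85 mm) begins 54 mm behind the grasp point. The pads swing forward as they close: fully open they stand 13 mm farther back than shut.
Start: joints at [1.203, 0.053, 1.613, -0, 1.476, -0.119], TCP at [0.154, 0.606, 0.304] pointing down, gripper open.
Joint ranges: [-3.01, 3.01], [-1.01, 2.22], [0.06, 2.58], [-1.02, 4.17], [0.09, 2.62], [-3.14, 3.14]. Speed limits (rad/s): [2.57, 2.57, 3.14, 3.14, 3.14, 3.14].

## Interface

Orientations are given as a rotation vector (axis times angle).
In Python, from station import ctrl, vision gives the robot as it stands. The module is installed in compiled form; this text tells all that it offers.
- The arm moves only by the tool drive_tool, never from a script. Its argument "rows" is a list of rows, each a list of 2 entries, a list of its own where there are three numbers: the shift along the tool's x, y, z in m, then the turn about the tool's z in rad. A call has 1 to 10 rows; each row shifts and turns the commanded pose from where the row before left it, along the tool's axes as they then stand; what a row does not reach is not made up. A row lasts 1/10 s, in which the tool goes at most 50 mm and 8.59 degrees, less where a joint would pass 70% of its speed; a pose out of reach is approached as far as the arm can. A call with a gripper value outside its range is refused whole. "jaw" is the closure, from 0 (fully open) to 1 (shut), set as the call begins (left out, the last holds). The fingers move at their own pace and stop on an object; "grip_force" is the grip in N (left out, the last holds). Time passes only in rows, so rows that do not move let the fingers close. It gives the time, the measured TCP pose, the force, the opening and the grip force at its end, in the units of the state.
- ctrl.get_obs(): the state, without advancing time (a new reading comes with each control period).
- vision.get_image(name): name is "scene" or "top" or "wrist"; returns a dict with "image" (420x560x3 uint8, blue, green, red), "vertical_fov" (degrees; the focal length in pixels is half the picture's height over the tangent of half this angle, whatever the lens; pixels are square), "cx", "cy" (the principal point, pixels), "R" (3x3) and "t" (3): a world point X has camera coordinates R X + t. Camera axes: x right, y down, z forward; pixel columns grow to the right and rows downward; lengths in m; the calibration is good to about 2 mm. A picture is of the moment at which its call begins. There is no depth.
- ctrl.finish_job(): hands the job in; it is judged then, once.
The state is a dict: "t": time; "q": joint angles; "dq": joint speeds; "effort": joint torques, N m; "tool_pos": TCP position; "tool_rot": TCP orientation; "contact_force": force on the tool from outside, world axes, zero at the start; "wrist_torque": the same for the moment, N m; "opening": finger opening in m; "grip_force": force on a finger pad.
Only numpy, scipy, OpenCV 4.12 (cv2) and the standard library are available. Lean on these libraries where they do the work, as an engineer would, in place of code of your own. Each camera call takes 0.05 s, during which the arm holds its last target. There are 200 camera calls.

## Task

The basket of greasy bushes is to go into the wash tank. Lift the tank's counterweighted lid by its grip bar past its balance point and ease it back on to its open stop, neither letting it slam nor forcing it against the stop, so that it rests open by itself; then lower the basket gently into the tank until it stands level on the tank's floor. Leave the other parts and tools on the bench where they are.

Things in the scene. Friction and masses are not known exactly. Their poses are not given: they have to be found in the camera images.
- tank: Bench-top wash tank, grey sheet steel, bolted down, standing empty with its lid shut; outside 260 mm (its x) by 160 mm (its y) by 115 mm high, walls 4 mm, so the mouth is 252 by 152 mm. Origin: centre of its underside on the bench; z up. The lid is hinged along the +y side and is gripped on the -y side. A brass drain cock sticks out 20 mm at the +x end.
- tank_floor (a point): Centre of the tank's inner floor, 12 mm above the bench; axes as the tank's.
- hinge (a point): Middle of the lid's hinge axis, 118 mm above the bench and 90 mm to the tank's +y from its centre. The axis runs along the tank's x.
- lid (a joint): Lid angle, rad: 0 shut, growing as the bar rises and swings over to the tank's +y. Unheld it drops fast: shut before its balance point (0.6 to 1.3, differs between tanks), open past it. Lifting at the bar takes 1 to 5 N. It rests open on its stop between 1.6 and 2.1, as its block is set: to be found by feel. Coming back faster than 1 rad/s (0.2 m/s at the bar) past 1.5 counts as a slam.
- lid_bar (a point): Middle of the lid's grip bar: round steel, 12 mm thick, 130 mm long, parallel to the hinge and 210 mm from its axis, 124 mm above the bench when shut. It stands 32 mm clear of the lid's edge on two 8 mm stays 120 mm apart, open above and below, and can turn in a pinch from above that stays pointing down. Axes turn with the lid.
- weight: Counterweight: round steel bar 28 mm thick, 150 mm long, parallel to the hinge on two cranked tails behind it, 80 mm from the hinge axis (origin at its middle), up and back at 45 degrees when the lid is shut. 0.4 to 0.85 kg (the lid itself 1.1 kg).
- stop (a point): Open stop: on the middle of the tank's +y wall (origin on the wall, 45 mm above the bench), a stud carries a rubber-faced block 44 mm wide, 61 mm high, set with its face 19 to 48 mm out from the wall. The weight rests against this face when the lid is open. Over 50 N there counts as forcing it; a push at the grip bar arrives at the stop about three times as large.
- basket: Wire basket with five bushes wired fast in it, 0.56 to 0.88 kg, loose on the bench. Tapered: 240 mm (its x) by 146 mm (its y) at the rim, 216 by 122 mm at the bottom, rim 55 mm high; fits the tank only with its x along the tank's x, either way round. Origin: centre of its underside; z up.
- basket_grip (a point): Middle of the basket's bail: straight level round bar 10 mm thick, 130 mm long, along the basket's y, 120 mm above the basket's underside, straight over its centre, on an upright at each end.
- hub: Flanged steel hub, 84 mm across, 62 mm high, standing on its flange; not to be disturbed. Origin: centre of its underside.
- sleeve: Steel sleeve, 68 mm across, 40 mm high, upright; not to be disturbed. Origin: centre of its underside.
- spanner: Steel spanner 190 mm long, lying flat; not to be disturbed.
- brush: Brush with a wooden handle, 200 mm long, lying flat; not to be disturbed.

How it is judged:
On the way:
1. the lid rests open on its stop by itself, not touched by the robot (value of joint lid above 1.55 rad and velocity of joint lid between -0.1 and 0.1 rad/s and contact force between weight and tank above 0.5 N and contact force between each of the fingers, the arm and tank below 0.1 N), for 0.3 s.
At the end, for the whole second after the job is handed in: The lid rests open on its stop (angle over 1.55 rad, still, weight against the stop), and the basket stands level (under 0.05 rad) and still on the tank's floor (within 5 mm of it), released (all of step 1 and z of basket in the frame of tank_floor between -0.004 and 0.005 m and horizontal distance between basket and tank_floor below 0.03 m and angle between basket's own z axis and vertical below 0.05 rad and linear speed of basket below 0.02 m/s and contact force between the fingers and basket below 0.1 N); the robot touches nothing.
It fails at once if the lid slams: comes back faster than 1 rad/s past 1.5 rad, or swings faster than 2 rad/s anywhere ((value of joint lid above 1.5 rad and velocity of joint lid above 1 rad/s) or velocity of joint lid above 2 rad/s or velocity of joint lid below -2 rad/s).
It fails at once if the lid is forced against its stop: over 50 N between weight and stop (contact force between weight and tank above 50 N).
It fails at once if the basket is dropped or pressed into the tank, or knocked against it: over 40 N between them (contact force between basket and tank above 40 N).
It fails at once if hub, sleeve, spanner or brush moved by more than 30 mm (distance of any of hub, sleeve, spanner, brush from where it was at the start of the episode above 0.03 m).
It also fails if it takes over 72 s, if anything falls off the work surface, if the arm or the gripper's body presses on something with over 40 N, if the wrist force passes 120 N, or if a joint passes its speed limit or range.

## Working session

There is one attempt and no reset: what is moved stays moved. The work goes in short steps, Python scripts to look and compute and a tool call to move; the robot and the scene stay as the last step left them, time stands still between calls to the robot, and variables do not carry over. Pictures are saved under pics/ and viewed, at most 10 in all, crops included, and the job is handed in when it is done.

Besides the shell and the picture viewer there is one more tool, called after "Request:" in YAML: its name, and indented under it one key for each argument. drive_tool: Moves the arm, as the interface text tells. Its arguments: {"type":"object","properties":{"rows":{"type":"array","items":{"type":"array"}},"jaw":{"type":"number"},"grip_force":{"type":"number"}},"required":["rows"]}

```bash
mkdir -p pics
cat > h.py <<'E'
import numpy as np, cv2
from scipy.spatial.transform import Rotation as Ro
from station import ctrl, vision
def cam(n):
    d=vision.get_image(n); d['f']=d['image'].shape[0]/2/np.tan(np.radians(d['vertical_fov'])/2); d['R']=np.array(d['R']); d['t']=np.array(d['t']); return d
def ray(d,u,v):
    r=d['R'].T@np.array([(u-d['cx'])/d['f'],(v-d['cy'])/d['f'],1.]); return -d['R'].T@d['t'], r/np.linalg.norm(r)
def plane(d,u,v,z):
    o,r=ray(d,u,v); return o+r*(z-o[2])/r[2]
def proj(d,X):
    c=d['R']@np.array(X)+d['t']; return c[:2]/c[2]*d['f']+[d['cx'],d['cy']]
def tri(*L):
    A=np.zeros((3,3));b=np.zeros(3)
    for d,u,v in L:
        o,r=ray(d,u,v);P=np.eye(3)-np.outer(r,r);A+=P;b+=P@o
    x=np.linalg.solve(A,b); return x,[np.linalg.norm((np.eye(3)-np.outer(r,r))@(x-o)) for o,r in [ray(*l) for l in L]]
E
python3 - <<'E'
from h import *
import pickle
D={n:cam(n) for n in('scene','top','wrist')}
pickle.dump(D,open('d0.pkl','wb'))
for n in('scene','top'): cv2.imwrite(f'pics/{n}0.png',cv2.resize(D[n]['image'],(800,600),interpolation=cv2.INTER_CUBIC))
o=ctrl.get_obs();print(o, ctrl.finger_overhang)
for n in D: print(n,-D[n]['R'].T@D[n]['t'],D[n]['R'][2],D[n]['vertical_fov'])
print(Ro.from_rotvec(o['tool_rot']).as_matrix())
E
```

```text
{'t': 0.15, 'q': array([ 1.20301662e+00,  5.32148986e-02,  1.61398503e+00,  9.79121556e-07,
        1.47603367e+00, -1.18975315e-01]), 'dq': array([ 0.00101782, -0.00219067, -0.00377013,  0.00035507,  0.00067351,
        0.00095052]), 'effort': array([ 2.64151831e-04, -3.94243956e+01, -3.70722163e+01, -9.54035204e-05,
        4.66596670e-03,  1.13072448e-05]), 'tool_pos': array([0.1537502 , 0.60540158, 0.3029355 ]), 'tool_rot': array([-3.89764591e-01, -3.11692016e+00,  2.50095037e-03]), 'contact_force': array([-0.37969131, -0.61777367,  0.23092769]), 'wrist_torque': array([-0.01135144, -0.00776507,  0.0406492 ]), 'grip_force': 0.0, 'opening': 0.08558438440376066} 0.0726
scene [ 1.29736019 -0.51613898  0.87100353] [-0.59551643  0.47557006 -0.64745139] 48.65315997672496
top [0.56002394 0.01302356 1.07606457] [ 0.0560292   0.0244941  -0.99812863] 47.39395733055449
wrist [0.08782532 0.62192492 0.3721379 ] [ 0.25889629 -0.06700007 -0.96357859] 70.57772385321041
[[-9.69207446e-01  2.46244953e-01 -5.90903779e-04]
 [ 2.46245584e-01  9.69206257e-01 -1.53086501e-03]
 [ 1.95739859e-04 -1.62923321e-03 -9.99998654e-01]]
```

View pics/scene0.png

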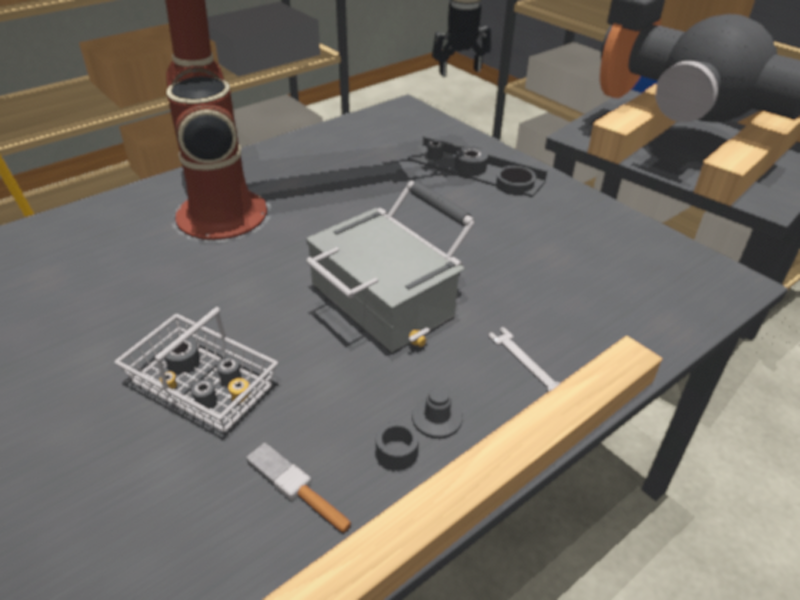

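View pics/top0.png

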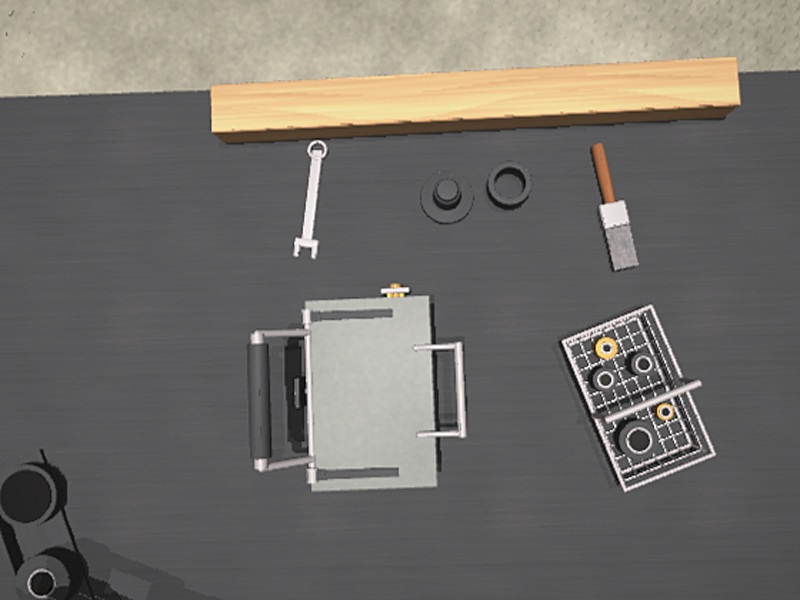

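The scene view (800x600) shows the shut tank, with the grip bar at (311,262)-(350,291) and the basket bail at (163,355)-(217,312). In the top view the bar is at (458,343)-(464,437), the bail at (607,417)-(700,383), and the drain cock at the world +x end.

Run:
```python
from h import *
import pickle
D=pickle.load(open('d0.pkl','rb'));S,T=D['scene'],D['top'];k=.7
def p(n,a,b): 
    x,e=tri((S,a[0]*k,a[1]*k),(T,b[0]*k,b[1]*k)); print(n,x.round(4),np.round(e,4)); return x
p('bar +x end',(350,291),(461,343)); p('bar -x end',(311,262),(464,437))
a=p('bail near',(163,355),(700,383)); b=p('bail far',(217,312),(607,417))
a=p('bail A',(163,355),(607,417)); b=p('bail B',(217,312),(700,383))
# bright masks in top
g=cv2.cvtColor(T['image'],cv2.COLOR_BGR2GRAY)
def fit(d,u0,u1,v0,v1,th):
    g=cv2.cvtColor(d['image'],cv2.COLOR_BGR2GRAY); m=(g>th).astype(np.uint8); w=np.zeros_like(m); w[int(v0*k):int(v1*k),int(u0*k):int(u1*k)]=m[int(v0*k):int(v1*k),int(u0*k):int(u1*k)]
    n,l,s,c=cv2.connectedComponentsWithStats(w); i=1+np.argmax(s[1:,4]); q=np.argwhere(l==i)[:,::-1].astype(np.float32); return q
q=fit(T,448,480,335,445,130); r=cv2.minAreaRect(q);print('bar top rect',r)
for z in(.124,): print([plane(T,*c,z).round(4) for c in cv2.boxPoints(r)])
# lid corners at lid top
for c in((305,301),(429,296),(437,487),(313,490)): print('lid',plane(T,c[0]*k,c[1]*k,.118).round(4))
for c in((562,341),(652,306),(715,455),(625,490)): print('rim',plane(T,c[0]*k,c[1]*k,.055).round(4))
cr=T['image'][200:360,370:520]; cv2.imwrite('pics/c1.png',cv2.resize(cr,None,fx=5,fy=3.75*5/3.75*0.75,interpolation=cv2.INTER_CUBIC))
a=cv2.resize(S['image'][160:320,70:350],(800,457),interpolation=cv2.INTER_CUBIC);cv2.imwrite('pics/c2.png',a)
```

```text
bar +x end [ 0.5552 -0.0178  0.1335] [0.002 0.002]
bar -x end [ 0.4262 -0.0176  0.1199] [0.0037 0.0037]
bail near [ 0.4946 -0.3396  0.1281] [0.005 0.005]
bail far [ 0.4475 -0.2184  0.1186] [0.0002 0.0002]
bail A [ 0.4175 -0.2786  0.0253] [0.0406 0.0406]
bail B [ 0.5197 -0.2792  0.213 ] [0.0372 0.0372]
bar top rect ((319.0, 272.5), (67.0, 12.0), 90.0)
[array([ 0.5566, -0.0006,  0.124 ]), array([ 0.556 , -0.0244,  0.124 ]), array([ 0.4244, -0.0209,  0.124 ]), array([0.4249, 0.0027, 0.124 ])]
lid [0.618  0.1982 0.118 ]
lid [0.6208 0.0232 0.118 ]
lid [0.356  0.0184 0.118 ]
lid [0.3549 0.1906 0.118 ]
rim [ 0.5531 -0.1719  0.055 ]
rim [ 0.6018 -0.3064  0.055 ]
rim [ 0.3817 -0.3886  0.055 ]
rim [ 0.3335 -0.256   0.055 ]
```

View pics/c2.png

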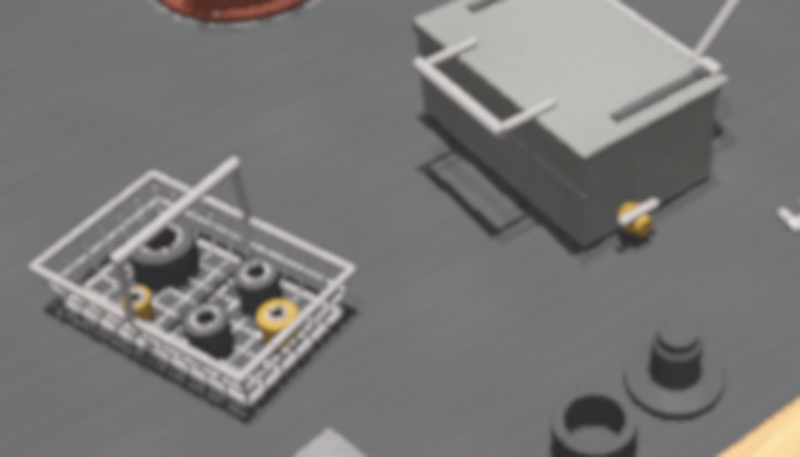

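The crop shows the bar from (418,62) to (499,128) and the bail from (120,256) to (236,163). Triangulated heights come to about 0.125 m for both, which agrees with the text. Next I move above the bar and look with the wrist camera.

Request:
drive_tool:
  rows:
    - [[0,0,0],-0.089]
    - [[0,0,0],-0.089]
    - [[0,0,0],-0.089]
    - [[-0.022,-0.042,0],0]
    - [[-0.022,-0.042,0],0]
    - [[-0.022,-0.042,0],0]
    - [[-0.022,-0.042,0],0]
    - [[-0.022,-0.042,0],0]
    - [[-0.022,-0.042,0],0]
    - [[-0.022,-0.042,0],0]

```text
t: 1.15
tool_pos: [0.3135, 0.3128, 0.3037]
tool_rot: [-0.03, 3.141, -0.0]
contact_force: [1.3, 0.3, -0.0]
opening: 0.0854
grip_force: 0.0
```

Request:
drive_tool:
  rows:
    - [[-0.022,-0.042,0],0]
    - [[-0.022,-0.042,0],0]
    - [[-0.022,-0.042,0],0]
    - [[-0.022,-0.042,0],0]
    - [[-0.022,-0.042,0],0]
    - [[-0.022,-0.042,0],0]
    - [[-0.022,-0.042,0],0]
    - [[-0.022,-0.042,0],0]
    - [[0,0,0],0]
    - [[0,0,0],0]

```text
t: 2.15
tool_pos: [0.4953, -0.019, 0.3033]
tool_rot: [0.025, -3.14, -0.001]
contact_force: [-0.6, 0.4, -0.5]
opening: 0.0856
grip_force: 0.0
```

Run:
```python
from h import *
import pickle
W=cam('wrist');pickle.dump(W,open('w1.pkl','wb'))
cv2.imwrite('pics/w1.png',cv2.resize(W['image'],(800,600),interpolation=cv2.INTER_CUBIC))
o=ctrl.get_obs();print(o['t'],o['tool_pos'],Ro.from_rotvec(o['tool_rot']).as_matrix().round(4),o['q'].round(3),o['contact_force'])
print(proj(W,[.49,-.017,.125])/.7)
```

```text
2.2 [ 0.49502912 -0.0181044   0.30342357] [[-9.998e-01 -1.760e-02 -1.100e-03]
 [-1.760e-02  9.998e-01  6.000e-04]
 [ 1.100e-03  6.000e-04 -1.000e+00]] [-0.187 -0.264  1.907  0.     1.5   -1.776] [-0.3038939   1.31119858  0.03249662]
[397.54340552 290.60182768]
```

View pics/w1.png

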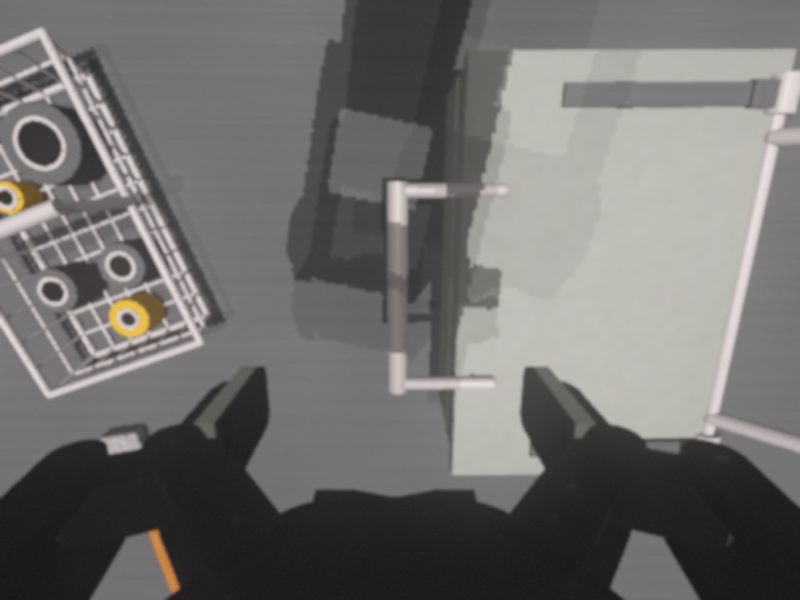

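The wrist view shows the bar from (396,181) to (398,393), the lid's -y edge from (467,50) to (453,475), and the fingers straddling the bar line.

Run:
```python
from h import *
import pickle
D=pickle.load(open('d0.pkl','rb'));S,T=D['scene'],D['top'];W=pickle.load(open('w1.pkl','rb'));k=.7
for n,w,t in(('-x',(396,181),(463,437)),('+x',(398,393),(460,343))):
    print(n,tri((W,w[0]*k,w[1]*k),(T,t[0]*k,t[1]*k)),plane(W,w[0]*k,w[1]*k,.124),plane(T,t[0]*k,t[1]*k,.124))
for n,c in(('bar-x',(418,62)),('bar+x',(499,128))): print(n,plane(S,70+c[0]*.35,160+c[1]*.35,.124))
for c in((467,50),(453,475),(795,48)): print('lidW',plane(W,c[0]*k,c[1]*k,.118))
```

```text
-x (array([ 0.42639759, -0.01889615,  0.13603812]), [np.float64(0.00020041709975312984), np.float64(0.00020041709975315042)]) [ 0.4264059  -0.01902305  0.124     ] [ 0.4246308  -0.01910968  0.124     ]
+x (array([ 0.55391581, -0.01684547,  0.13331715]), [np.float64(0.0012255734287598928), np.float64(0.0012255734287598924)]) [ 0.55869308 -0.01544213  0.124     ] [ 0.55397696 -0.01837302  0.124     ]
bar-x [ 0.42479391 -0.0164279   0.124     ]
bar+x [ 0.54988889 -0.012961    0.124     ]
lidW [0.35813116 0.01791591 0.118     ]
lidW [0.62502901 0.02458087 0.118     ]
lidW [0.35427911 0.19374737 0.118     ]
```

Bar centre is about (0.490, -0.0175, 0.125). I narrow the jaws first so the +y finger misses the lid edge, then descend.

Request:
drive_tool:
  rows:
    - [[0.004,0,0],0]
    - [[0,0,0],0]
    - [[0,0,0.02],0]
    - [[0,0,0.02],0]
    - [[0,0,0.02],0]
    - [[0,0,0.015],0]
    - [[0,0,0],0]
  jaw: 0.65
  grip_force: 40

```text
t: 2.9
tool_pos: [0.4898, -0.0174, 0.2264]
tool_rot: [0.03, -3.137, -0.001]
contact_force: [-0.1, 0.6, 0.6]
opening: 0.0299
grip_force: 0.0
```

Run:
```python
from h import *
W=cam('wrist')
cv2.imwrite('pics/w2.png',cv2.resize(W['image'],(800,600),interpolation=cv2.INTER_CUBIC))
o=ctrl.get_obs();print(o['tool_pos'],o['opening'])
print(proj(W,[.49,-.0175,.124])/.7)
```

```text
[ 0.49064262 -0.0176224   0.22801624] 0.030126198260106176
[393.8445571  346.50600526]
```

View pics/w2.png

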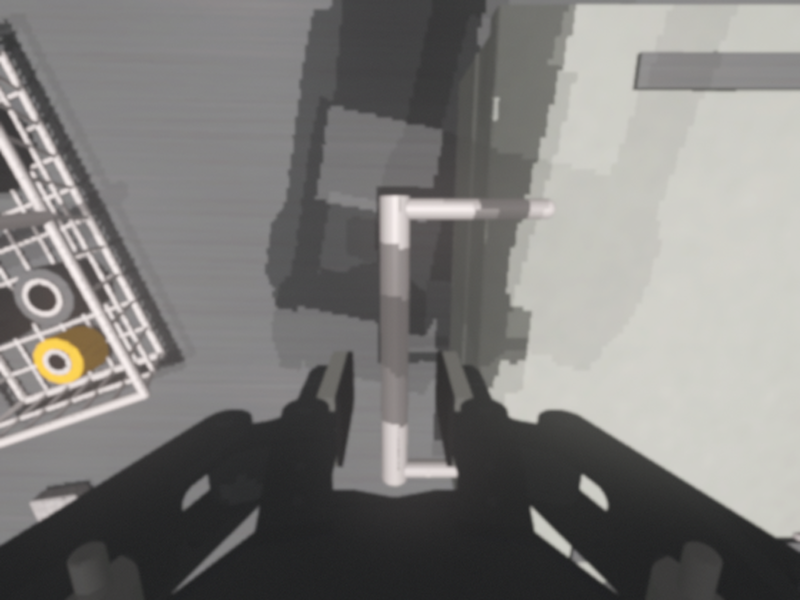

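The bar is at u=394, centred between the finger pads (about 342 and 452). Now I descend and grip.

Request:
drive_tool:
  rows:
    - [[0,0,0.015],0]
    - [[0,0,0.015],0]
    - [[0,0,0.015],0]
    - [[0,0,0.005],0]
    - [[0,0,0],0]

```text
t: 3.45
tool_pos: [0.4905, -0.0181, 0.1772]
tool_rot: [0.028, -3.138, -0.001]
contact_force: [-1.0, 0.8, 0.0]
opening: 0.0299
grip_force: 0.0
```

Request:
drive_tool:
  rows:
    - [[0,0,0],0]
    - [[0,0,0],0]
    - [[0,0,0],0]
    - [[0,0,0],0]
    - [[0,0,0],0]
  jaw: 1.0

```text
t: 3.95
tool_pos: [0.4915, -0.0175, 0.1793]
tool_rot: [-0.029, 3.141, 0.003]
contact_force: [0.7, 5.0, -0.2]
opening: 0.0108
grip_force: 39.0
```

Run:
```python
import numpy as np
st=[.02,.04]+[.06]*25
a=np.r_[0,np.cumsum(st)]; f=a+.0286
p=np.c_[-.21*np.cos(f),-.21*np.sin(f)]; p=np.round(p,4); d=np.diff(p,axis=0)
for i,x in enumerate(d): print(f"a{a[i+1]:.2f} [[0, {x[0]:.4f}, {x[1]:.4f}], 0],", end='\n' if i%10==9 else ' ')
```

```text
a0.02 [[0, 0.0001, -0.0042], 0], a0.06 [[0, 0.0006, -0.0084], 0], a0.12 [[0, 0.0015, -0.0125], 0], a0.18 [[0, 0.0023, -0.0124], 0], a0.24 [[0, 0.0029, -0.0122], 0], a0.30 [[0, 0.0037, -0.0121], 0], a0.36 [[0, 0.0045, -0.0118], 0], a0.42 [[0, 0.0051, -0.0115], 0], a0.48 [[0, 0.0058, -0.0112], 0], a0.54 [[0, 0.0064, -0.0108], 0],
a0.60 [[0, 0.0071, -0.0104], 0], a0.66 [[0, 0.0078, -0.0099], 0], a0.72 [[0, 0.0082, -0.0095], 0], a0.78 [[0, 0.0089, -0.0090], 0], a0.84 [[0, 0.0094, -0.0084], 0], a0.90 [[0, 0.0098, -0.0079], 0], a0.96 [[0, 0.0103, -0.0072], 0], a1.02 [[0, 0.0108, -0.0066], 0], a1.08 [[0, 0.0111, -0.0060], 0], a1.14 [[0, 0.0114, -0.0052], 0],
a1.20 [[0, 0.0117, -0.0046], 0], a1.26 [[0, 0.0120, -0.0039], 0], a1.32 [[0, 0.0122, -0.0031], 0], a1.38 [[0, 0.0124, -0.0024], 0], a1.44 [[0, 0.0125, -0.0017], 0], a1.50 [[0, 0.0125, -0.0009], 0], a1.56 [[0, 0.0126, -0.0002], 0],
```

Request:
drive_tool:
  rows:
    - [[0,0.0,-0.004],0]
    - [[0,0.001,-0.008],0]
    - [[0,0.0015,-0.0125],0]
    - [[0,0.002,-0.0125],0]
    - [[0,0.003,-0.012],0]
  grip_force: 60

```text
t: 4.45
tool_pos: [0.4913, -0.0105, 0.2284]
tool_rot: [-0.029, 3.14, 0.0]
contact_force: [2.9, 3.0, -5.0]
opening: 0.01
grip_force: 58.3
```

Request:
drive_tool:
  rows:
    - [[0,0.0035,-0.012],0]
    - [[0,0.0045,-0.012],0]
    - [[0,0.005,-0.0115],0]
    - [[0,0.006,-0.011],0]
    - [[0,0.0065,-0.011],0]
    - [[0,0.007,-0.0105],0]
    - [[0,0.008,-0.01],0]
    - [[0,0.008,-0.0095],0]
    - [[0,0.009,-0.009],0]
    - [[0,0.0095,-0.0085],0]

```text
t: 5.45
tool_pos: [0.4901, 0.0551, 0.3362]
tool_rot: [-0.026, 3.14, -0.009]
contact_force: [0.2, -8.4, 5.0]
opening: 0.0098
grip_force: 58.4
```

Request:
drive_tool:
  rows:
    - [[0,0.009,-0.0085],0]
    - [[0,0.01,-0.008],0]
    - [[0,0.01,-0.007],0]
    - [[0,0.011,-0.006],0]
    - [[0,0.011,-0.0055],0]

```text
t: 5.95
tool_pos: [0.4891, 0.1072, 0.3713]
tool_rot: [-0.027, 3.139, -0.004]
contact_force: [-1.1, -5.3, 7.9]
opening: 0.0091
grip_force: 58.5
```

Request:
drive_tool:
  rows:
    - [[0,0,0],0]
    - [[0,0,0],0]

```text
t: 6.15
tool_pos: [0.4891, 0.1075, 0.3715]
tool_rot: [-0.029, 3.139, -0.002]
contact_force: [-2.7, -5.1, 9.0]
opening: 0.0094
grip_force: 60.0
```

Run:
```python
from h import *
W=cam('wrist');S=cam('scene')
a=cv2.resize(W['image'],(400,300));b=cv2.resize(S['image'][60:280,170:450],(400,314),interpolation=cv2.INTER_CUBIC)[:300]
cv2.imwrite('pics/w3.png',np.hstack([a,b]))
o=ctrl.get_obs();print(o['tool_pos'],o['opening'],o['contact_force'],o['wrist_torque'])
for z in(.31,.316): print(proj(W,[.49,.1072,z])/1.4)
```

```text
[0.48908262 0.10734162 0.37139965] 0.00959558881718609 [-1.46270273 -4.455575    9.83204038] [-1.08471831  0.29703687 -0.04785953]
[196.9068302  195.79301008]
[196.89246849 200.18080985]
```

View pics/w3.png

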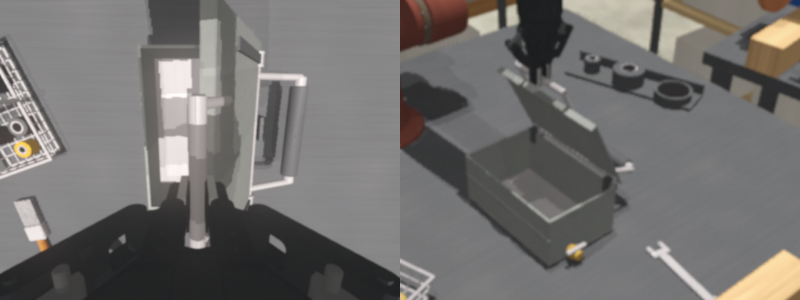

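The wrist view shows the bar still held in the pinch at u≈198. The scene view shows the lid about 1 rad open. I continue with a slight outward bias to relieve the 10 N radial push.

Request:
drive_tool:
  rows:
    - [[0,0.0105,-0.007],0]
    - [[0,0.011,-0.006],0]
    - [[0,0.0115,-0.005],0]
    - [[0,0,0],0]

```text
t: 6.65
tool_pos: [0.4885, 0.1426, 0.3846]
tool_rot: [0.032, -3.141, -0.003]
contact_force: [5.4, 0.4, -5.6]
opening: 0.0095
grip_force: 59.5
```

Request:
drive_tool:
  rows:
    - [[0,0.01,-0.001],0]
    - [[0,0.01,-0.001],0]
    - [[0,0.01,-0.0005],0]
    - [[0,0.008,0],0]
    - [[0,0,0],0]

```text
t: 7.15
tool_pos: [0.4877, 0.18, 0.3901]
tool_rot: [-0.031, 3.14, 0.002]
contact_force: [1.0, -0.2, 6.0]
opening: 0.0091
grip_force: 63.0
```

Lid is near 1.5 rad. Before creeping to the stop, I estimate the stop block's setting from the initial top view.

Run:
```python
from h import *
import pickle
T=pickle.load(open('d0.pkl','rb'))['top']
c=T['image'][220:335,165:225]
c=np.clip((c.astype(float)-10)*2.2,0,255).astype(np.uint8)
c=cv2.resize(c,None,fx=5,fy=5,interpolation=cv2.INTER_CUBIC)
T2=cam('top');e=np.clip(T2['image'][220:335,155:255].astype(float)*1.8,0,255).astype(np.uint8)
e=cv2.resize(e,None,fx=5,fy=5,interpolation=cv2.INTER_CUBIC)
cv2.imwrite('pics/st.png',np.hstack([c,e]))
for y in(.1825,.2015,.2305):print(y,[proj(T,[.49,y,z]).round(1) for z in(.045,.076)])
```

```text
0.1825 [array([228.1, 271.8]), array([225.7, 272.9])]
0.2015 [array([219.3, 272. ]), array([216.6, 273.1])]
0.2305 [array([205.9, 272.3]), array([202.8, 273.4])]
```

View pics/st.png

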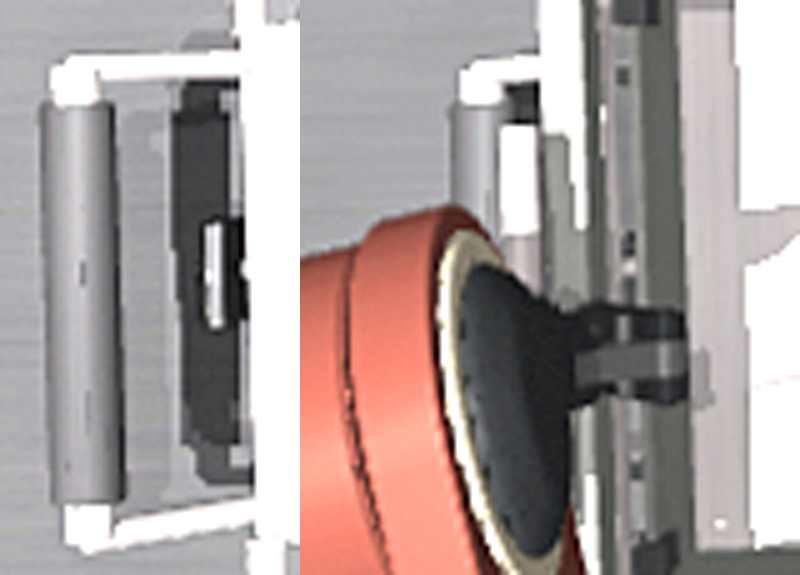

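The left crop shows the stop block's top at x 204–228, y 218–328. That puts its face at y≈0.224, about 42 mm out, so the stop should be near 1.70–1.80 rad (bar y≈0.23). I move slowly short of that, then creep.

Request:
drive_tool:
  rows:
    - [[0,0.004,0],0]
    - [[0,0.004,0],0]
    - [[0,0.004,0],0]
    - [[0,0.004,0],0]
    - [[0,0.004,0.0003],0]
    - [[0,0.004,0.0004],0]
    - [[0,0.003,0.0003],0]
    - [[0,0,0],0]

```text
t: 8.0
tool_pos: [0.4872, 0.2065, 0.3894]
tool_rot: [-0.03, 3.14, 0.002]
contact_force: [0.2, -0.1, 7.2]
opening: 0.0094
grip_force: 64.3
```

Request:
drive_tool:
  rows:
    - [[0,0.002,0.0003],0]
    - [[0,0.002,0.0003],0]
    - [[0,0,0],0]

```text
t: 8.3
tool_pos: [0.4871, 0.2109, 0.3885]
tool_rot: [-0.03, 3.14, 0.005]
contact_force: [1.1, 2.4, 7.1]
opening: 0.0091
grip_force: 65.1
```

Request:
drive_tool:
  rows:
    - [[0,0.002,0.0002],0]
    - [[0,0.002,0.0003],0]
    - [[0,0,0],0]

```text
t: 8.6
tool_pos: [0.487, 0.2149, 0.3881]
tool_rot: [-0.031, 3.14, 0.005]
contact_force: [1.5, 2.4, 6.2]
opening: 0.009
grip_force: 65.2
```

Request:
drive_tool:
  rows:
    - [[0,0.0015,0.0002],0]
    - [[0,0.0015,0.0003],0]
    - [[0,0,0],0]

```text
t: 8.9
tool_pos: [0.4869, 0.2178, 0.3878]
tool_rot: [-0.03, 3.14, 0.005]
contact_force: [1.2, 0.2, 7.7]
opening: 0.0097
grip_force: 65.3
```

Request:
drive_tool:
  rows:
    - [[0,0.0015,0.0003],0]
    - [[0,0.0015,0.0003],0]
    - [[0,0,0],0]

```text
t: 9.2
tool_pos: [0.4869, 0.2197, 0.3876]
tool_rot: [-0.029, 3.14, -0.0]
contact_force: [-0.9, -3.4, 9.5]
opening: 0.0096
grip_force: 65.4
```

Request:
drive_tool:
  rows:
    - [[0,0.0015,0.0003],0]
    - [[0,0.001,0.0003],0]
    - [[0,0,0],0]

```text
t: 9.5
tool_pos: [0.4869, 0.2212, 0.3874]
tool_rot: [-0.028, 3.14, -0.005]
contact_force: [-1.1, -7.5, 10.9]
opening: 0.0095
grip_force: 65.6
```

The stop is found: Fy falls to -7.5 N and the motion stalls. I back off to near zero force and release.

Request:
drive_tool:
  rows:
    - [[0,-0.001,-0.0005],0]
    - [[0,-0.001,-0.0005],0]
    - [[0,0,0],0]
    - [[0,0,0],0]

```text
t: 9.9
tool_pos: [0.4869, 0.2199, 0.3875]
tool_rot: [-0.028, 3.14, -0.001]
contact_force: [0.5, -4.0, 7.8]
opening: 0.0087
grip_force: 65.2
```

Request:
drive_tool:
  rows:
    - [[0,0,0],0]
    - [[0,0,0],0]
    - [[0,0,0],0]
  grip_force: 20

```text
t: 10.2
tool_pos: [0.4869, 0.2199, 0.3875]
tool_rot: [-0.028, 3.14, -0.001]
contact_force: [0.2, -4.0, 7.9]
opening: 0.0092
grip_force: 65.2
```

Request:
drive_tool:
  rows:
    - [[0,-0.001,0],0]
    - [[0,0,0],0]

```text
t: 10.4
tool_pos: [0.4869, 0.2193, 0.3876]
tool_rot: [-0.029, 3.14, 0.001]
contact_force: [0.5, -1.1, 6.8]
opening: 0.0094
grip_force: 65.2
```

Request:
drive_tool:
  rows:
    - [[0,0,0],0]
    - [[0,0,0],0]
    - [[0,0,0],0]
    - [[0,0,0],0]
  jaw: 0.6

```text
t: 10.8
tool_pos: [0.4866, 0.219, 0.3847]
tool_rot: [0.029, -3.14, -0.0]
contact_force: [0.5, -0.7, 0.0]
opening: 0.0343
grip_force: 0.0
```

Request:
drive_tool:
  rows:
    - [[0,0,-0.01],0]
    - [[0,0,-0.02],0]
    - [[0,0,-0.03],0]
    - [[0,0,0],0]

```text
t: 11.2
tool_pos: [0.4878, 0.2191, 0.4516]
tool_rot: [-0.029, 3.133, 0.004]
contact_force: [-0.5, -0.3, 0.1]
opening: 0.0343
grip_force: 0.0
```

Released and clear. Now on to the basket: travel, turn and descend.

Request:
drive_tool:
  rows:
    - [[0.0025,-0.05,0],0]
    - [[0.0025,-0.05,0],0]
    - [[0.0025,-0.05,0],0]
    - [[0.0025,-0.05,0],0]
    - [[0.0025,-0.05,0],0]
    - [[0.0025,-0.05,0],0]
    - [[0.0025,-0.05,0],0]
    - [[0.0025,-0.05,0],0]
    - [[0.0025,-0.05,0],0]
    - [[0.0025,-0.048,0],0]
  jaw: 0.3

```text
t: 12.2
tool_pos: [0.4705, -0.2812, 0.4455]
tool_rot: [-0.028, 3.141, 0.0]
contact_force: [1.1, 0.6, -0.3]
opening: 0.0597
grip_force: 0.0
```

Request:
drive_tool:
  rows:
    - [[0,0,0.016],0.136]
    - [[0,0,0.016],0.136]
    - [[0,0,0.016],0.136]
    - [[0,0,0.016],0.136]
    - [[0,0,0.016],0.136]
    - [[0,0,0.016],0.136]
    - [[0,0,0.016],0.136]
    - [[0,0,0.016],0.136]
    - [[0,0,0.016],0.132]
    - [[0,0,0],0]

```text
t: 13.2
tool_pos: [0.4701, -0.2783, 0.2985]
tool_rot: [-1.773, -2.587, -0.001]
contact_force: [-0.6, -0.4, 0.6]
opening: 0.0596
grip_force: 0.0
```

Run:
```python
from h import *
import pickle
W=cam('wrist');T=cam('top');pickle.dump((W,T),open('w4.pkl','wb'))
cv2.imwrite('pics/w4.png',cv2.resize(W['image'],(800,600),interpolation=cv2.INTER_CUBIC))
o=ctrl.get_obs();print(o['t'],o['tool_pos'],Ro.from_rotvec(o['tool_rot']).as_matrix().round(4),o['q'].round(3),o['opening'])
print(proj(W,[.471,-.279,.12])/.7)
```

```text
13.3 [ 0.47101512 -0.27899919  0.30155541] [[-3.632e-01  9.317e-01 -5.000e-04]
 [ 9.317e-01  3.632e-01  5.000e-04]
 [ 6.000e-04 -3.000e-04 -1.000e+00]] [-0.671 -0.131  1.796  0.     1.478 -1.042] 0.05986002432103322
[396.34948069 301.17352917]
```

View pics/w4.png

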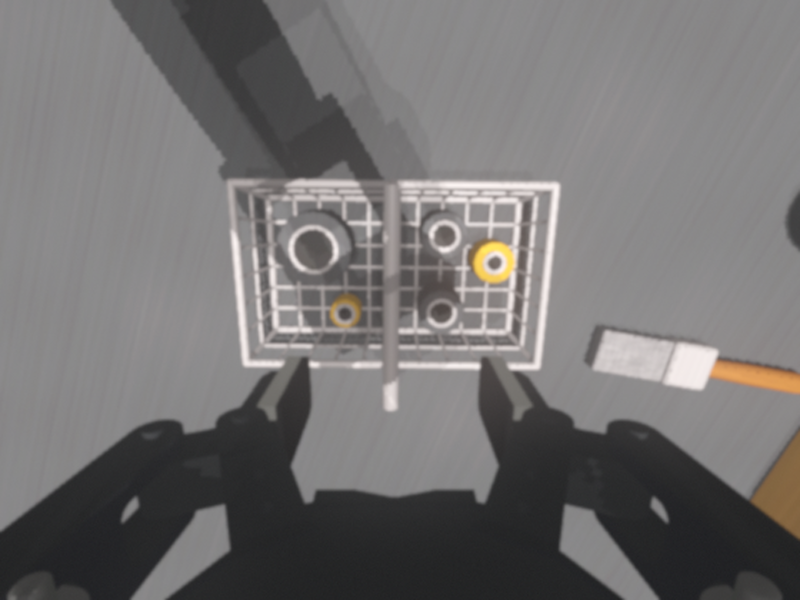

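The wrist view shows the basket well aligned. The bail runs from (391,182) to (391,410), and the rim corners are at (227,180), (560,184), (540,370) and (243,367).

Run:
```python
from h import *
import pickle
W,T=pickle.load(open('w4.pkl','rb'));T0=pickle.load(open('d0.pkl','rb'))['top'];k=.7
C=[plane(W,u*k,v*k,.055) for u,v in((227,180),(560,184),(540,370),(243,367))]
for c in C: print(c.round(4))
print('rim c',np.mean(C,0), [np.linalg.norm(C[i]-C[i-1]).round(4) for i in range(4)], [np.arctan2(*(b-a)[1::-1]) for a,b in((C[0],C[1]),(C[3],C[2]),(C[2],C[1]),(C[3],C[0]))])
A,B=plane(W,391*k,182*k,.12),plane(W,391*k,408*k,.12); print('bail',A,B,(A+B)/2,np.arctan2(*(B-A)[1::-1]))
for w,t in(((391,182),(605,417)),((391,408),(700,383))): print(tri((W,w[0]*k,w[1]*k),(T0,t[0]*k,t[1]*k)))
# tank mouth with the lid open, top view
g=np.clip(T['image'][190:360,200:330].astype(float)*1.5,0,255).astype(np.uint8)
cv2.imwrite('pics/tk.png',cv2.resize(g,None,fx=4,fy=3.5,interpolation=cv2.INTER_CUBIC))
```

```text
[ 0.3329 -0.2559  0.055 ]
[ 0.5549 -0.1729  0.055 ]
[ 0.6056 -0.3073  0.055 ]
[ 0.3829 -0.391   0.055 ]
rim c [ 0.46907424 -0.28176239  0.055     ] [np.float64(0.1441), np.float64(0.237), np.float64(0.1437), np.float64(0.2379)] [np.float64(0.35774305204935447), np.float64(0.35959903830394035), np.float64(1.9314110134306182), np.float64(1.925470440419877)]
bail [ 0.44293047 -0.21510738  0.12      ] [ 0.49391863 -0.34759598  0.12      ] [ 0.46842455 -0.28135168  0.12      ] -1.2034186581908701
(array([ 0.44487943, -0.21598929,  0.11407485]), [np.float64(0.002203390207816538), np.float64(0.0022033902078166085)])
(array([ 0.49221413, -0.3438371 ,  0.12786547]), [np.float64(0.00043125487660724014), np.float64(0.000431254876607178)])
```

View pics/tk.png

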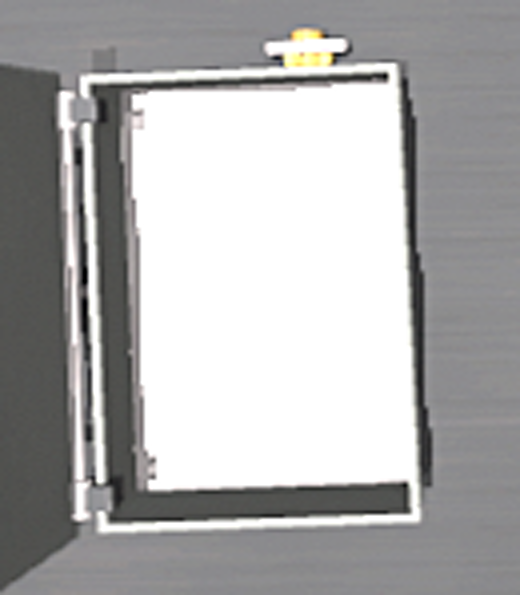

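The crop shows the open tank mouth, with rim outer corners at (80,75), (402,63), (423,518) and (100,530), and the lid resting open on its own. Next I descend on the bail.

Request:
drive_tool:
  rows:
    - [[-0.0015,-0.003,0.02],0.009]
    - [[0,0,0.025],0]
    - [[0,0,0.025],0]
    - [[0,0,0.025],0]
    - [[0,0,0.02],0]
    - [[0,0,0.01],0]
    - [[0,0,0],0]

```text
t: 14.0
tool_pos: [0.4686, -0.2814, 0.176]
tool_rot: [-1.786, -2.583, -0.0]
contact_force: [-0.0, 0.2, 0.0]
opening: 0.0596
grip_force: 0.0
```

Request:
drive_tool:
  rows:
    - [[0,0,0],0]
    - [[0,0,0],0]
    - [[0,0,0],0]
    - [[0,0,0],0]
    - [[0,0,0],0]
    - [[0,0,0],0]
  jaw: 1.0
  grip_force: 60

```text
t: 14.6
tool_pos: [0.4692, -0.2821, 0.178]
tool_rot: [1.787, 2.582, -0.001]
contact_force: [-2.0, 0.2, 6.1]
opening: 0.008
grip_force: 58.6
```

Run:
```python
from h import *
import pickle
W,T=pickle.load(open('w4.pkl','rb'))
c=[plane(T,200+x/4,190+y/3.5,.115) for x,y in((80,75),(402,63),(423,518),(100,530))]
for p in c: print(p.round(4))
print(np.mean(c,0),[np.linalg.norm(c[i]-c[i-1]).round(4) for i in range(4)],[np.arctan2(*(a-b)[1::-1]).round(4) for a,b in((c[0],c[3]),(c[1],c[2]))],[(np.arctan2(*(a-b)[1::-1])-np.pi/2).round(4) for a,b in((c[0],c[1]),(c[3],c[2]))])
o=ctrl.get_obs();print(o['tool_pos'],o['contact_force'],o['opening'],o['grip_force'])
```

```text
[0.6164 0.1856 0.115 ]
[0.6194 0.0228 0.115 ]
[0.3611 0.0186 0.115 ]
[0.3571 0.1793 0.115 ]
[0.48849427 0.10158134 0.115     ] [np.float64(0.2593), np.float64(0.1628), np.float64(0.2583), np.float64(0.1608)] [np.float64(0.0242), np.float64(0.0165)] [np.float64(0.0181), np.float64(0.0243)]
[ 0.46917084 -0.28206156  0.17801542] [-1.99864801  0.23690765  6.13332037] 0.008005765928403222 58.61888945102692
```

Request:
drive_tool:
  rows:
    - [[0,0,-0.005],0]
    - [[0,0,-0.01],0]
    - [[0,0,-0.02],0]
    - [[0,0,-0.025],0]
    - [[0,0,-0.025],0]
    - [[0,0,-0.025],0]
    - [[0,0,-0.025],0]
    - [[0,0,-0.02],0]
    - [[0,0,-0.01],0]
    - [[0,0,0],0]

```text
t: 15.6
tool_pos: [0.4691, -0.2817, 0.3429]
tool_rot: [1.786, 2.581, -0.0]
contact_force: [1.0, -1.2, -5.4]
opening: 0.0076
grip_force: 58.6
```

Request:
drive_tool:
  rows:
    - [[0,0,0],0.07]
    - [[0,0,0],0.07]
    - [[0,0,0],0.07]
    - [[0,0,0],0.07]
    - [[0,0,0],0.063]
    - [[0,0,0],0]
    - [[0,0,0],0]

```text
t: 16.3
tool_pos: [0.4684, -0.2812, 0.3399]
tool_rot: [-2.199, -2.24, 0.0]
contact_force: [-0.1, -0.4, -6.6]
opening: 0.0078
grip_force: 58.6
```

Run:
```python
from h import *
import pickle
W=cam('wrist');pickle.dump(W,open('w5.pkl','wb'))
o=ctrl.get_obs();R=Ro.from_rotvec(o['tool_rot']).as_matrix();print(o['tool_pos'],o['contact_force'],o['wrist_torque'],o['grip_force'],o['opening']);print(R.round(4),np.arctan2(R[1,1],R[0,1]))
d=np.array([.4885,.1016,.30])-o['tool_pos'];print('toolshift',R.T@d)
# rim lines of the held basket in the wrist picture: bright pixel map
g=cv2.cvtColor(W['image'],cv2.COLOR_BGR2GRAY)
cv2.imwrite('pics/w5.png',cv2.resize(W['image'],(800,600),interpolation=cv2.INTER_CUBIC))
```

```text
[ 0.468542   -0.28131576  0.34028302] [-0.61701277  0.0095932  -5.42715082] [-0.00219899 -0.02818292  0.00500109] 58.60064148902893 0.007733315990449459
[[-0.0181  0.9998 -0.0016]
 [ 0.9998  0.0181  0.0013]
 [ 0.0014 -0.0016 -1.    ]] 0.018092703267812333
toolshift [0.3824366  0.02694641 0.04076353]
```

Request:
drive_tool:
  rows:
    - [[0.02,0.002,0],0.002]
    - [[0.035,0.003,0],0]
    - [[0.045,0.003,0],0]
    - [[0.05,0.003,0],0]
    - [[0.05,0.003,0],0]
    - [[0.05,0.003,0],0]
    - [[0.045,0.003,0],0]
    - [[0.035,0.003,0],0]
    - [[0.025,0.002,0],0]
    - [[0.015,0.001,0],0]

```text
t: 17.35
tool_pos: [0.4889, 0.0907, 0.3413]
tool_rot: [-2.2, -2.241, -0.001]
contact_force: [-0.7, 0.1, -5.8]
opening: 0.008
grip_force: 58.6
```

Request:
drive_tool:
  rows:
    - [[0.009,0.001,0],0]
    - [[0.003,0,0],0]
    - [[0,0,0],0]
    - [[0,0,0],0]
    - [[0,0,0],0]

```text
t: 17.85
tool_pos: [0.4901, 0.0998, 0.3416]
tool_rot: [2.206, 2.237, -0.0]
contact_force: [0.1, 0.0, -5.9]
opening: 0.0073
grip_force: 58.6
```

Run:
```python
from h import *
import pickle
W=cam('wrist');T=cam('top');pickle.dump((W,T),open('w6.pkl','wb'))
o=ctrl.get_obs();R=Ro.from_rotvec(o['tool_rot']).as_matrix();print(o['t'],o['tool_pos'],o['contact_force'],np.arctan2(R[1,1],R[0,1]))
d=np.array([.4885,.1016,.30])-o['tool_pos'];print('toolshift',R.T@d)
cv2.imwrite('pics/w6.png',cv2.resize(W['image'],(800,600),interpolation=cv2.INTER_CUBIC))
```

```text
17.95 [0.49010193 0.09994356 0.34161582] [ 1.0841304  -0.01073551 -6.2628908 ] 0.01396520678506676
toolshift [ 0.00168339 -0.00158169  0.04161551]
```

View pics/w6.png

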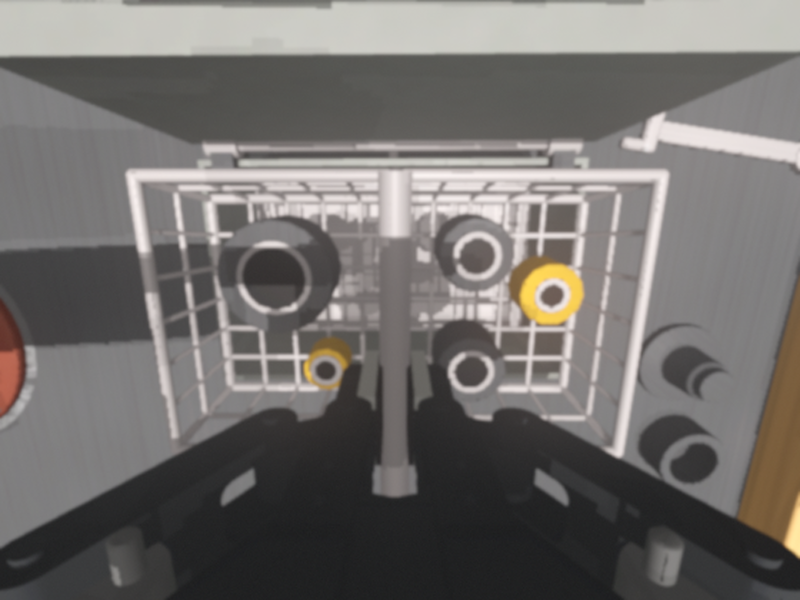

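The last picture shows the basket hanging straight above the mouth. The basket's +y rim runs from (130,176) to (665,176), and the tank's +y wall top is at about v=162 from (205,162) to (580,162). I compare the two by rays.

Run:
```python
from h import *
import pickle
W,T=pickle.load(open('w6.pkl','rb'));k=.7
for z in(.217,.2226):
  a,b=[plane(W,u*k,176*k,z) for u in(130,665)]; print('basket rim',z,a.round(4),b.round(4),np.linalg.norm(a-b).round(4),np.arctan2(*(b-a)[1::-1]).round(4))
g=cv2.cvtColor(W['image'],cv2.COLOR_BGR2GRAY)
for u in(170,200,255,300,340,380): print(u,g[92:130,u])
```

```text
basket rim 0.217 [0.3729 0.1684 0.217 ] [0.6078 0.1717 0.217 ] 0.2349 0.014
basket rim 0.2226 [0.3762 0.1683 0.2226] [0.6044 0.1715 0.2226] 0.2282 0.014
170 [ 85  85  85  85  86  88  93 104 115 135 163 180 176 152 120  96  87  85
  98 137 175 194 197 187 160 138 163 192 208 218 223 222 213 200 180 151
 124 141]
200 [ 87  88  88  89  89  92 100 109 115 117 133 156 161 141 109  85  80  84
 110 153 182 195 194 180 152 139 166 193 210 221 226 224 215 202 188 187
 196 198]
255 [ 91  91  92  93  93  97 108 119 139 166 182 182 165 134 102  86  84  91
 126 171 194 200 195 177 146 137 166 194 212 225 233 230 218 204 194 200
 213 214]
300 [ 95  95  96  96  97 106 121 135 141 153 175 182 168 135 101  87  85  98
 133 173 194 201 197 177 142 137 171 202 220 235 243 242 230 216 204 206
 218 222]
340 [ 94  95  95  95  97 109 126 138 142 147 155 159 147 120  94  87  89 106
 142 177 195 203 198 173 135 135 171 201 219 232 240 239 229 215 200 187
 176 160]
380 [ 93  92  93  94  97 108 125 137 156 181 190 178 151 120 105  98  97 113
 149 178 192 194 183 151 114 124 168 200 217 229 236 235 227 214 195 167
 139 150]
```

Run:
```python
from h import *
import pickle
W,T=pickle.load(open('w6.pkl','rb'))
g=cv2.cvtColor(W['image'],cv2.COLOR_BGR2GRAY).astype(float)
def line(v0,v1,us,z,th):
    P=[]
    for u in us:
        c=np.clip(g[v0:v1,u]-th,0,None); P.append(plane(W,u,(np.arange(v0,v1)*c).sum()/c.sum(),z)[:2])
    P=np.array(P);f=np.polyfit(P[:,0],P[:,1],1);return f[0],np.polyval(f,.49)
us=[u for u in range(165,390,5) if not 255<u<300]
print('tank wall +y',line(109,117,us,.115,130))
for z in(.211,.215): print('basket rim',z,line(118,126,us,z,140))
```

```text
** On entry to DLASCL parameter number  4 had an illegal value
 ** On entry to DLASCL parameter number  4 had an illegal value
 ** On entry to DLASCL parameter number  4 had an illegal value
 ** On entry to DLASCL parameter number  4 had an illegal value
 ** On entry to DLASCL parameter number  5 had an illegal value
 ** On entry to DLASCL parameter number  4 had an illegal value<stdin>:8: RuntimeWarning: invalid value encountered in scalar divide
Traceback (most recent call last):
numpy.linalg.LinAlgError: SVD did not converge in Linear Least Squares
```

Run:
```python
from h import *
import pickle
W,T=pickle.load(open('w6.pkl','rb'))
g=cv2.cvtColor(W['image'],cv2.COLOR_BGR2GRAY).astype(float)
def line(v0,v1,us,z,th):
    P=[]
    for u in us:
        c=np.clip(g[v0:v1,u]-th,0,None)
        if c.sum()>60: P.append(plane(W,u,(np.arange(v0,v1)*c).sum()/c.sum(),z)[:2])
    P=np.array(P);f=np.polyfit(P[:,0],P[:,1],1);r=P[:,1]-np.polyval(f,P[:,0]);P=P[abs(r)<.001];f=np.polyfit(P[:,0],P[:,1],1);return f[0],np.polyval(f,.49),len(P)
us=[u for u in range(165,390,5)if not 262<u<292]
print('tank wall +y',line(109,117,us,.115,130))
for z in(.211,.215): print('basket rim',z,line(118,126,us,z,140))
```

```text
tank wall +y (np.float64(0.018564454363824676), np.float64(0.18051001921006252), 37)
basket rim 0.211 (np.float64(0.013785086415660853), np.float64(0.17089207160646033), 39)
basket rim 0.215 (np.float64(0.013785086415661237), np.float64(0.17082236252339633), 39)
```

Basket and tank agree to a few mm: shift y +2.7 mm, x -1.3 mm, turn -0.005. Then lower in stages.

Request:
drive_tool:
  rows:
    - [[0.0027,-0.0013,0.01],-0.005]
    - [[0,0,0.02],0]
    - [[0,0,0.02],0]
    - [[0,0,0.015],0]
    - [[0,0,0.01],0]
    - [[0,0,0.005],0]
    - [[0,0,0],0]
    - [[0,0,0],0]

```text
t: 18.75
tool_pos: [0.4891, 0.1033, 0.2624]
tool_rot: [2.198, 2.243, 0.002]
contact_force: [-0.4, -1.0, -5.7]
opening: 0.0077
grip_force: 58.6
```

Request:
drive_tool:
  rows:
    - [[0,0,0.008],0]
    - [[0,0,0.008],0]
    - [[0,0,0.008],0]
    - [[0,0,0.006],0]
    - [[0,0,0],0]

```text
t: 19.25
tool_pos: [0.4893, 0.1024, 0.2316]
tool_rot: [2.198, 2.241, -0.0]
contact_force: [1.5, -4.2, -4.8]
opening: 0.008
grip_force: 58.7
```

Request:
drive_tool:
  rows:
    - [[-0.001,0,0],0]
    - [[0,0,0],0]
    - [[0,0,0],0]

```text
t: 19.55
tool_pos: [0.489, 0.1021, 0.2319]
tool_rot: [2.199, 2.243, 0.001]
contact_force: [2.7, -3.7, -6.0]
opening: 0.0081
grip_force: 58.6
```

Run:
```python
from h import *
o=ctrl.get_obs();R=Ro.from_rotvec(o['tool_rot']).as_matrix();print(o['t'],o['tool_pos'],o['contact_force'],o['wrist_torque'],np.arctan2(R[1,1],R[0,1]))
```

```text
19.55 [0.48901123 0.10212003 0.23188179] [ 2.66455762 -3.74219245 -6.04159664] [-0.66277018 -0.39058362 -0.00483522] 0.019909721912637325
```

Request:
drive_tool:
  rows:
    - [[-0.0015,0.001,0],0]
    - [[0,0,0],0]
    - [[0,0,0],0]

```text
t: 19.85
tool_pos: [0.4896, 0.1009, 0.2315]
tool_rot: [-2.198, -2.243, 0.0]
contact_force: [-0.8, -1.4, -6.3]
opening: 0.0078
grip_force: 58.6
```

Run:
```python
from h import *
o=ctrl.get_obs();R=Ro.from_rotvec(o['tool_rot']).as_matrix();print(o['t'],o['tool_pos'],o['contact_force'],o['wrist_torque'])
```

```text
19.85 [0.48955982 0.10092818 0.23147044] [-0.79747383 -1.36774505 -6.2784601 ] [-0.25563669  0.05893252  0.03977036]
```

Request:
drive_tool:
  rows:
    - [[-0.0005,0,0.005],0]
    - [[0,0,0.005],0]
    - [[0,0,0.004],0]
    - [[0,0,0],0]

```text
t: 20.25
tool_pos: [0.4891, 0.1004, 0.2162]
tool_rot: [-2.198, -2.242, 0.002]
contact_force: [-0.4, -0.3, -5.2]
opening: 0.0075
grip_force: 58.6
```

Request:
drive_tool:
  rows:
    - [[0,0,0.004],0]
    - [[0,0,0.003],0]
    - [[0,0,0],0]

```text
t: 20.55
tool_pos: [0.4894, 0.1003, 0.2099]
tool_rot: [-2.198, -2.243, 0.001]
contact_force: [-1.1, 0.0, -5.8]
opening: 0.0074
grip_force: 58.6
```

Sliding in freely. Now the last part, slowly.

Request:
drive_tool:
  rows:
    - [[0,0,0.003],0]
    - [[0,0,0.003],0]
    - [[0,0,0],0]

```text
t: 20.85
tool_pos: [0.4894, 0.1002, 0.204]
tool_rot: [-2.199, -2.243, 0.001]
contact_force: [-1.1, -0.6, -5.9]
opening: 0.0075
grip_force: 58.6
```

Request:
drive_tool:
  rows:
    - [[0,0,0.002],0]
    - [[0,0,0.002],0]
    - [[0,0,0],0]

```text
t: 21.15
tool_pos: [0.4896, 0.1002, 0.2002]
tool_rot: [-2.199, -2.243, 0.001]
contact_force: [-0.3, -0.4, -6.2]
opening: 0.0073
grip_force: 58.6
```

Request:
drive_tool:
  rows:
    - [[0,0,0.0015],0]
    - [[0,0,0.0015],0]
    - [[0,0,0],0]

```text
t: 21.45
tool_pos: [0.4896, 0.1002, 0.1973]
tool_rot: [-2.199, -2.243, 0.001]
contact_force: [-0.2, 0.5, -7.1]
opening: 0.0077
grip_force: 58.6
```

Request:
drive_tool:
  rows:
    - [[0,0,0.002],0]
    - [[0,0,0.002],0]
    - [[0,0,0.001],0]
    - [[0,0,0],0]

```text
t: 21.85
tool_pos: [0.4896, 0.1002, 0.1923]
tool_rot: [-2.199, -2.243, 0.001]
contact_force: [-0.1, -1.2, -6.7]
opening: 0.0075
grip_force: 58.6
```

Request:
drive_tool:
  rows:
    - [[0,0,0.001],0]
    - [[0,0,0.001],0]
    - [[0,0,0],0]

```text
t: 22.15
tool_pos: [0.49, 0.1003, 0.1908]
tool_rot: [2.199, 2.243, 0.001]
contact_force: [0.1, 0.4, -6.3]
opening: 0.0076
grip_force: 58.7
```

Request:
drive_tool:
  rows:
    - [[0,0,0.001],0]
    - [[0,0,0.0005],0]
    - [[0,0,0],0]

```text
t: 22.45
tool_pos: [0.4904, 0.1003, 0.1901]
tool_rot: [2.198, 2.243, 0.002]
contact_force: [1.5, -1.0, -1.3]
opening: 0.0072
grip_force: 59.2
```

Request:
drive_tool:
  rows:
    - [[0,0,0.001],0]
    - [[0,0,0],0]

```text
t: 22.65
tool_pos: [0.4905, 0.1003, 0.19]
tool_rot: [2.198, 2.243, 0.002]
contact_force: [-1.6, -0.5, 5.4]
opening: 0.0081
grip_force: 59.9
```

It stands on the floor at z=0.190, exactly as predicted. I relieve the push, release and withdraw.

Request:
drive_tool:
  rows:
    - [[0,0,-0.001],0]
    - [[0,0,0],0]

```text
t: 22.85
tool_pos: [0.4904, 0.1002, 0.19]
tool_rot: [2.198, 2.242, 0.002]
contact_force: [1.4, -0.9, 2.2]
opening: 0.0075
grip_force: 59.4
```

Request:
drive_tool:
  rows:
    - [[0,0,0],0]
    - [[0,0,0],0]
    - [[0,0,0],0]
    - [[0,0,0],0]
  jaw: 0.55

```text
t: 23.25
tool_pos: [0.4895, 0.1003, 0.1888]
tool_rot: [-2.199, -2.243, 0.001]
contact_force: [-0.9, -0.2, 0.0]
opening: 0.0385
grip_force: 0.0
```

Request:
drive_tool:
  rows:
    - [[0,0,-0.01],0]
    - [[0,0,-0.02],0]
    - [[0,0,-0.03],0]
    - [[0,0,-0.04],0]
    - [[0,0,-0.04],0]
    - [[0,0,-0.03],0]
    - [[-0.04,0,0],0]
    - [[-0.04,0,0],0]
    - [[-0.04,0,0],0]
    - [[0,0,0],0]

```text
t: 24.25
tool_pos: [0.4921, -0.0231, 0.36]
tool_rot: [2.204, 2.236, -0.001]
contact_force: [0.3, 0.8, 1.1]
opening: 0.0384
grip_force: 0.0
```

Run:
```python
from h import *
import pickle
W,T=cam('wrist'),cam('top');pickle.dump((W,T),open('w7.pkl','wb'));k=1
o=ctrl.get_obs();print(o['t'],o['tool_pos'],o['contact_force'],o['opening'])
T0=pickle.load(open('w4.pkl','rb'))[1]
# bright rim/bail in the tank (wrist view)
c=np.array([.489,.1005])
for x,y,z in((.489,.1655,.132),(.489,.0355,.132),(.37,.17,.067),(.608,.17,.067),(.608,.03,.067),(.37,.03,.067)):
    u,v=proj(W,[x,y,z]); g=cv2.cvtColor(W['image'],cv2.COLOR_BGR2GRAY); ui,vi=int(u),int(v)
    print((round(u),round(v)), g[max(vi-8,0):vi+9,ui] if 0<=ui<560 and 0<=vi<412 else None)
d=cv2.absdiff(T['image'],pickle.load(open('d0.pkl','rb'))['top']['image']).max(2)
for n,(a,b,e,f) in dict(hub=(285,345,115,165),sleeve=(335,380,105,150),span=(195,235,92,190),brush=(405,455,95,195)).items(): print(n,(d[e:f,a:b]>40).mean().round(3))
```

```text
24.35 [ 0.49211648 -0.02023886  0.3597275 ] [-0.98100261  0.68500518  0.42637799] 0.0385568735562258
(276, -20) None
(274, 137) [195 194 194 194 194 194 194 194 193 193 193 192 187 172 143 118 129]
(164, 3) [ 70  72  79  89 102 115 124 126 124 122 117]
(388, 6) [ 96 125 150 167 174 174 171 169 167 164 163 161 159 156 149]
(374, 141) [192 192 195 199 203 205 197 172 135 107 105 132 168 186 187 174 150]
(174, 138) [88 87 87 86 84 84 84 82 80 79 79 78 79 79 82 89 95]
hub 0.0
sleeve 0.0
span 0.0
brush 0.0
```

Run:
```python
from h import *
import pickle
a=pickle.load(open('w4.pkl','rb'))[1]['image'];b=pickle.load(open('w7.pkl','rb'))[1]['image']
d=cv2.absdiff(a,b).max(2)[200:350,150:225];print('lid region changed',(d>40).mean())
if (d>40).mean()<.25: print(ctrl.finish_job())
```

```text
lid region changed 0.0
the job is handed in; nothing more can be done
None
```

The lid rests open on its stop by itself, the basket stands released on the tank floor, the hub, sleeve, spanner and brush are unmoved, and the job was handed in at about 24 s (no verdict was returned).

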